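# Hold the drawplate against the sprung stop

### The job

Take the long drawplate with the rows of holes out of the wooden rack, stand it on its long edge along the narrow rail of the steel holder, just short of the brass stop, and then slide it along the rail, still sitting down on it, gently end-on against the stop until the sprung stop has gone about half way in (about 8 newtons), never all the way. Keep that steady push with the plate in your grip and finish like that, as a third hand for the goldsmith who will tighten the side screws: do not let go. Leave the shorter plate and everything else on the bench where they are.

Things in the scene. Friction and masses are not known exactly. Their poses are not given: they have to be found in the camera images.
- drawplate_mid (a point): Centre (half-way up) of the drawplate: loose steel plate 130 long (its x) x 12 thick (its y) x 50 high (its z), about 0.3 to 0.6 kg, with three rows of small dark holes in its big faces. It starts standing on its long edge in one of the two slots of the wooden rack, its lower 12 mm inside the slot. It looks the same turned half round.
- swage_mid (a point): Centre (half-way up) of the other plate in the rack, to be left there: steel, shorter, 85 long (its x) x 12 thick (its y) x 50 high (its z), with upright dark grooves and no holes.
- rack: Fixed light-wood rack, 110 (x) x 130 (y) x 20 high, origin at the centre of its underside. Two slots run along its x, open at both ends, centred at its y = +33 and -33 mm, 20 mm wide, slot floor 8 mm above the bench; a wooden rib 46 mm wide between them.
- holder: Fixed dark-steel holder, origin on the bench under the rail's centre line; its x runs along the rail towards the stop, z up. Base x = -123 to 147 mm, 110 wide, 12 thick. Stop housing x = 107 to 147, 40 wide, 84 high. Two posts at x = 55 to 69, |y| = 34 to 50, 84 high, each with an 8 mm screw along y, 72 above the bench, its tip 16 mm from the rail's centre line: the plate passes between the tips.
- rail: The holder's rail: fixed steel bar 14 mm wide with a flat top 50 mm above the bench, at the holder's y = 0 from x = -115 to 70 mm; same origin and axes as the holder.
- stop (a joint): How far the sprung stop is pushed in, in m along the holder's x: 0 free (out), 0.016 fully in. The spring pushes back with 2.1 N at the start and 0.7 N more for each mm: 7.7 N at 0.008.
- stop_face (a point): Centre of the front face of the sprung stop, a brass pad 24 wide x 30 high x 8 mm thick facing the rail; 75 mm above the bench, at the holder's x = 75 mm when free; it moves with the stop.
- loupe: Small black and steel folding loupe lying on the bench between rack and holder, near the robot, about 62 x 34 x 22; origin at the underside of its lens barrel.
- dapping: Steel dapping block, 50 mm cube with round hollows, beyond the rack; origin at the centre of its underside.
- jar: Amber jar, 50 across, 60 high, at the far side; origin at the centre of its underside.
- ringcone: Dark wooden ring cone on a round foot, 52 across, 77 high; origin at the centre of its underside.
- hammer: Hammer lying left of the rack, 220 long; origin on its underside.
- tin: Flat aluminium tin, 64 across, 22 high, right of the holder; origin at the centre of its underside.
Mind the look-alikes: they are no part of the job. What is shaped like the part that bears drawplate_mid but red is not meant.

How it is judged:
On the way:
1. the drawplate sits upright along the rail, not yet touching the stop (z of drawplate_mid in the frame of holder between 0.072 and 0.078 m and y of drawplate_mid in the frame of holder between -0.005 and 0.005 m and angle between drawplate_mid's own z axis and vertical below 0.09 rad and angle between the x axis of drawplate_mid and the x axis of holder, either way round below 0.09 rad and contact force between drawplate and rail above 0.2 N and contact force between drawplate and stop below 0.3 N), for 0.2 s.
At the end, for the whole second after the job is handed in: The fingers hold the drawplate upright (within 5 degrees) on its long edge, resting on the rail (over 0.2 N), within 5 mm of the rail's centre line and 5 degrees of its direction, and through the last second it presses the sprung stop steadily with 4.5 to 11.5 N (z of drawplate_mid in the frame of holder between 0.072 and 0.078 m and y of drawplate_mid in the frame of holder between -0.005 and 0.005 m and angle between drawplate_mid's own z axis and vertical below 0.09 rad and angle between the x axis of drawplate_mid and the x axis of holder, either way round below 0.09 rad and contact force between drawplate and rail above 0.2 N and contact force between drawplate and stop between 4.5 and 11.5 N and velocity of joint stop between -0.004 and 0.004 m/s and value of joint stop between 0.0025 and 0.0145 m and contact force between the fingers and drawplate above 1 N); the arm keeps its last pose, push and grip.
It fails at once if the sprung stop is rammed fully in (value of joint stop above 0.0155 m).
It fails at once if the shorter plate is moved more than 30 mm (distance of swage_mid from where it was at the start of the episode above 0.03 m).
It fails at once if a loose thing lying about the bench is moved more than 30 mm (distance of any of loupe, dapping, jar, ringcone, hammer, tin from where it was at the start of the episode above 0.03 m).
It also fails if it takes over 45 s, if anything falls off the work surface, if the arm or the gripper's body presses on something with over 40 N, if the wrist force passes 120 N, or if a joint passes its speed limit or range.

### The arm

A 6-joint arm with a two-finger parallel gripper is mounted at the origin on the work surface. World frame = base frame: x ahead of the robot, y to its left, z up, the work surface at z = 0. Lengths are in m, angles in rad, forces in N, time in s.
With the tool pointing down it reaches from about 0.225 to 0.875 m from the base axis. Payload 3.4 kg.
Tool frame: the origin (TCP) lies on the centre line of the jaws, within the pads' length; the fingertips stand 17 mm ahead of it and the grasp point (between the pads) lies 2 mm behind it (nose_length is the distance from the TCP to the fingertips, in m); z points along the fingers, y is the line along which they close (so a half turn about z gives the same grasp; the last joint's range is limited). The gripper opens to 85 mm and grips with 20 to 120 N. Pads are 22 mm wide; open, the fingers measure 114 mm over their backs; the gripper's body (76 mm by 85 mm) begins 54 mm behind the grasp point. The pads swing forward as they close: fully open they stand 13 mm farther back than shut.
Start: joints at [1.16, 0.276, 1.505, -0, 1.361, -0.121], TCP at [0.164, 0.551, 0.226] pointing down, gripper open.
Joint ranges: [-2.89, 2.89], [-0.75, 2.08], [0.22, 2.7], [-1.18, 4.32], [0.11, 2.71], [-2.7, 2.7]. Speed limits (rad/s): [2.57, 2.57, 3.14, 3.14, 3.14, 3.14].

### API

Orientations are given as a unit quaternion [w, x, y, z].
In Python, from rig import get_state, get_image, sign_off, find_in, place_of, nose_length gives the robot as it stands.
- The arm moves only by the tool apply_moves, never from a script. Its argument "deltas" is one flat list of numbers, 5 for each row, row after row: the finger opening in mm, from 0 to 85.4, then the shift along the tool's x, y, z in mm, then the turn about the tool's z in degrees. A call has 1 to 12 rows; each row is the pose to reach, as a shift and turn from the pose commanded when the call began, along the tool's axes at that moment; what a row does not reach only later rows make up. A row lasts 1/12 s, in which the tool goes at most 41.7 mm and 7.16 degrees, less where a joint would pass 70% of its speed; a pose out of reach is approached as far as the arm can. A call with a gripper value outside its range is refused whole. The fingers move at their own pace and stop on an object; "squeeze" is the grip in N (left out, the last holds). Time passes only in rows, so rows that repeat a pose let the fingers close. It gives the time, the measured TCP pose, the force, the opening and the grip force at its end, in the units of the state.
- get_state(): the state, without advancing time (a new reading comes with each control period).
- get_image(name): name is "scene" or "top" or "wrist"; returns a dict with "frame" (384x512x3 uint8, red, green, blue), "K" (3x3 intrinsics, pixels), "k1" (the pictures are not rectified: a ray, as slopes to the right and down, at radius r is drawn at 1 + k1 r^2 times it, then the intrinsics apply), "position" and "orientation" of the camera in the world. Camera axes: x right, y down, z forward; pixel columns grow to the right and rows downward; lengths in m; the calibration is good to about 2 mm. A picture is of the moment at which its call begins. There is no depth.
- sign_off(): hands the job in; it is judged then, once.
Trained networks look in a picture, given as the dict that the camera call returned (one of the last four; its "shot" number tells which), for a name from the list of things; names that differ only in an ending like _2 or _b are one class to them, and where a whole thing is asked for, a point or a joint stands for the part that bears it (a point fixed in the world has none). Each returns a list of dicts, best first, with "score" (0 to 1); they miss things now and then, are a little off and sometimes report something else, mostly with a low value. They report only what shows in the picture. A call takes as long as a camera call. They do not tell look-alikes from the thing itself.
- find_in(query, picture): "point" ([column, row] in pixels, amid what is visible of it).
- place_of(query, picture): "point" ([column, row] in pixels: a listed point, or the origin of a listed thing).
The state is a dict: "clock": time; "qpos": joint angles; "qd": joint speeds; "effort": joint torques, N m; "position": TCP position; "ee_rot": TCP orientation; "contact_force": force on the tool from outside, world axes, zero at the start; "moment": the same for the moment, N m; "width": finger opening in m; "gripper_force": force on a finger pad.
Only numpy, scipy, OpenCV 4.12 (cv2) and the standard library are available. Lean on these libraries where they do the work, as an engineer would, in place of code of your own. Each camera call takes 0.05 s, during which the arm holds its last target. There are 200 camera calls.

## Working session

There is one attempt and no reset: what is moved stays moved. The work goes in short steps, Python scripts to look and compute and a tool call to move; the robot and the scene stay as the last step left them, time stands still between calls to the robot, and variables do not carry over. Pictures are saved under pics/ and viewed, at most 10 in all, crops included, and the job is handed in when it is done.

Besides the shell and the picture viewer there is one more tool, called as name(argument=value, ...), one argument or row to a line, values as JSON. apply_moves: Moves the arm, as the interface text tells. Its arguments: {"type":"object","properties":{"deltas":{"type":"array"},"squeeze":{"type":"number"}},"required":["deltas"]}

```bash
mkdir -p pics; ls
cat > h.py <<'E'
import numpy as np, cv2
from rig import *
from scipy.spatial.transform import Rotation as R
def rot(q): return R.from_quat([q[1],q[2],q[3],q[0]]).as_matrix()
def ray(p,im):
    K=np.array(im["K"]); d=np.array([(p[0]-K[0,2])/K[0,0],(p[1]-K[1,2])/K[1,1]])
    u=d.copy()
    for _ in range(20): u=d/(1+im["k1"]*(u@u))
    return np.array(im["position"]), rot(im["orientation"])@np.array([u[0],u[1],1.])
def atz(p,im,z):
    o,d=ray(p,im); return o+d*(z-o[2])/d[2]
def proj(P,im):
    K=np.array(im["K"]); c=rot(im["orientation"]).T@(np.array(P)-np.array(im["position"]))
    u=c[:2]/c[2]; u=u*(1+im["k1"]*(u@u)); return K[:2,:2]@u+K[:2,2]
def save(im,n): cv2.imwrite("pics/"+n,im["frame"][:,:,::-1])
E
python3 - <<'E'
from h import *
print(get_state(), nose_length)
Z=dict(drawplate_mid=.033,swage_mid=.033,rack=0,holder=0,stop_face=.075,loupe=0,tin=0,hammer=0,dapping=0,jar=0,ringcone=0)
for n in("top","scene"):
    im=get_image(n); save(im,n+".png"); print(n,im["position"],im["orientation"],im["K"],im["k1"])
    for k,z in Z.items():
        for r in place_of(k,im)[:3]: print(k,np.round(r["point"]),round(r["score"],2),np.round(atz(r["point"],im,z),4))
E
```

```text
pics
{'clock': 0.0, 'qpos': array([ 1.15997797e+00,  2.76601231e-01,  1.50612999e+00,  1.89289732e-05,
        1.36070298e+00, -1.20988555e-01]), 'qd': array([-3.13613806e-04, -7.15317612e-04, -9.53793063e-04, -2.74408812e-04,
       -5.78864813e-05,  1.78161528e-03]), 'effort': array([ 1.48320811e-03, -4.16770613e+01, -2.45807844e+01,  4.40790291e-05,
        1.10639253e-02, -1.25286576e-05]), 'position': array([0.16410495, 0.55052455, 0.22483742]), 'ee_rot': array([-2.50891161e-04,  1.44410123e-01,  9.89517493e-01, -8.85981435e-04]), 'contact_force': array([-0.08153042,  0.9502793 , -1.40578213]), 'moment': array([-0.00747399,  0.02147861, -0.04038037]), 'gripper_force': 0.0, 'width': 0.08534703548268477} 0.017
top [0.35535357 0.00549245 1.07588759] [ 0.05325774 -0.69988904  0.70813958 -0.07653279] [[364.46354234   0.         254.12394554]
 [  0.         364.46354234 188.5642386 ]
 [  0.           0.           1.        ]] -0.027385543687896467
drawplate_mid [129. 276.] 0.81 [0.3071 0.319  0.033 ]
drawplate_mid [182. 184.] 0.68 [0.5632 0.18   0.033 ]
drawplate_mid [248. 168.] 0.59 
[... 1068 characters left out ...]
087  0.033 ]
drawplate_mid [346. 137.] 0.84 [0.3121 0.3165 0.033 ]
drawplate_mid [315. 192.] 0.73 [0.5374 0.1734 0.033 ]
swage_mid [336. 197.] 0.53 [0.5621 0.2364 0.033 ]
rack [327. 200.] 0.94 [0.5515 0.2156 0.    ]
holder [203. 198.] 0.83 [ 0.5157 -0.1859  0.    ]
holder [371. 250.] 0.57 [0.7368 0.3201 0.    ]
stop_face [203. 203.] 0.59 [ 0.5852 -0.1794  0.075 ]
loupe [270. 174.] 0.65 [0.4332 0.0412 0.    ]
tin [117. 195.] 0.81 [ 0.4896 -0.4668  0.    ]
hammer [386. 172.] 0.73 [0.4493 0.4377 0.    ]
dapping [318. 252.] 0.57 [0.7318 0.1561 0.    ]
dapping [205. 204.] 0.38 [ 0.5407 -0.1799  0.    ]
jar [276. 277.] 0.84 [ 0.8044  0.0233 -0.    ]
ringcone [274. 278.] 0.53 [0.809  0.0168 0.    ]
```

Run:
```python
import cv2
a=cv2.imread("pics/top.png")[90:300,90:420]; cv2.imwrite("pics/topc.png",cv2.resize(a,None,fx=2.4,fy=2.4,interpolation=cv2.INTER_CUBIC))
```

```text
(no output)
```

View pics/topc.png

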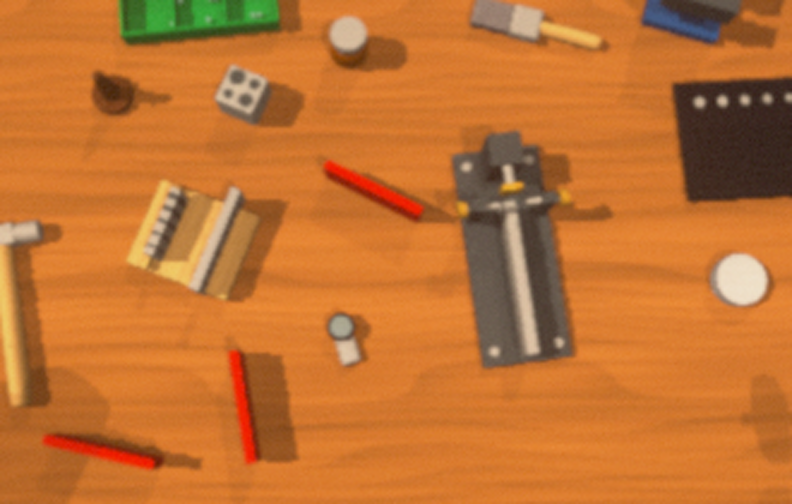

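View pics/scene.png

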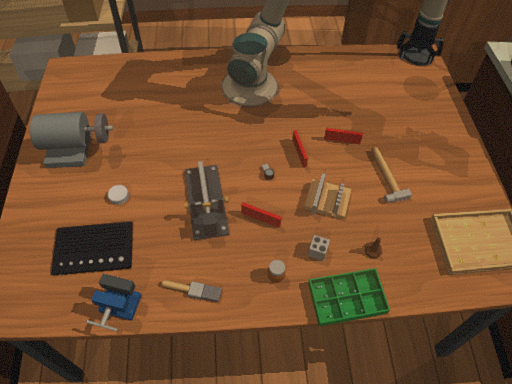

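The top view crop shows the drawplate in the right-hand slot, running from about (235,190) to (196,288). The grooved swage is in the left slot. The three red bars are decoys. The holder rail runs from (532,353) up to the brass stop at (512,187).

```bash
cat >> h.py <<'E'
def tool():
    s=get_state(); return np.array(s["position"]), rot(s["ee_rot"])
def goal(P,yaw):
    """shift in tool axes (mm) and turn (deg) to put TCP at P with tool x|| +-dir(yaw)"""
    p,T=tool(); d=np.array([np.cos(yaw),np.sin(yaw),0]); v=T.T@d
    a=np.degrees(np.arctan2(v[1],v[0])); a=(a+90)%180-90
    return np.round(T.T@(np.array(P)-p)*1000,1), round(a,2)
E
python3 - <<'E'
from h import *
im=get_image("top")
f=lambda x,y,z: atz((x/2.4+90-.2,y/2.4+90-.2),im,z)
a=f(235,190,.058);b=f(196,288,.058);print(a,b,np.linalg.norm(a-b),(a+b)/2,np.arctan2(*(a-b)[1::-1]))
c=f(532,353,.05);s=f(512,187,.09);print(c,s,np.linalg.norm((c-s)[:2]),np.arctan2(*(s-c)[1::-1]))
P=(a+b)/2; P[2]=.2
print(goal(P,np.arctan2(*(a-b)[1::-1])), tool()[1])
w=get_image("wrist");print(w["K"],w["position"],w["orientation"])
p,T=tool(); print(T.T@(w["position"]-p), T.T@rot(w["orientation"]))
E
```

```text
[0.60306776 0.15941063 0.058     ] [0.48610333 0.20251427 0.058     ] 0.12465393641467185 [0.54458555 0.18096245 0.058     ] -0.3530768220024612
[ 0.40631083 -0.18918269  0.05      ] [ 0.59661447 -0.16645012  0.09      ] 0.19165657415292361 0.11889085461477836
(array([-470.1, -246. ,   25.7]), np.float64(3.63)) [[-9.58308117e-01  2.85736848e-01  7.65205840e-05]
 [ 2.85736854e-01  9.58308116e-01  7.54693735e-05]
 [-5.17659157e-05  9.41876641e-05 -9.99999994e-01]]
[[308.43373793   0.         256.45961229]
 [  0.         308.43373793 187.78357286]
 [  0.           0.           1.        ]] [0.08265286 0.57478235 0.37408768] [0.13345787 0.7908085  0.5889865  0.09952796]
[ 0.08506027 -0.00056909 -0.14835659] [[-6.93905969e-04 -9.44584080e-01 -3.28268845e-01]
 [ 9.99999753e-01 -6.93352408e-04 -1.18732409e-04]
 [-1.15453251e-04 -3.28268847e-01  9.44584327e-01]]
```

apply_moves(
  deltas=[45,-40,-21,0,0,45,-80,-42,0,0,45,-120,-63,0,1,45,-160,-84,0,2,45,-200,-105,0,3,45,-240,-126,5,3.6,45,-280,-147,10,3.6,45,-320,-167,15,3.6,45,-360,-188,20,3.6,45,-400,-209,25,3.6,45,-435,-228,26,3.6,45,-470,-246,26,3.6],
  squeeze=60,
)

```text
clock: 2.3
position: [0.5226, 0.2013, 0.2003]
ee_rot: [-0.0, 0.176, 0.984, 0.0]
contact_force: [0.4, 1.9, -0.0]
width: 0.0448
gripper_force: 0.0
```

apply_moves(
  deltas=[45,0,0,0,0,45,0,0,0,0],
)

```text
clock: 2.47
position: [0.5232, 0.2013, 0.2002]
ee_rot: [-0.0, 0.177, 0.984, -0.0]
contact_force: [-0.0, 1.2, -0.1]
width: 0.045
gripper_force: 0.0
```

Run:
```python
from h import *
w=get_image("wrist");save(w,"w1.png");print(tool()[0],get_state()["contact_force"])
for q in("drawplate_mid","swage_mid","rack"):
    for r in place_of(q,w)[:3]: print(q,np.round(r["point"],1),r["score"],atz(r["point"],w,{"rack":0}.get(q,.033)))
```

```text
[0.52189794 0.20253992 0.20034236] [-0.94382087  0.32779654  0.05633508]
drawplate_mid [251.2 191.6] 0.83 [0.54812831 0.18519437 0.033     ]
drawplate_mid [128.1 278.6] 0.66 [0.60193709 0.00146328 0.033     ]
drawplate_mid [141.5  18. ] 0.56 [0.3495026  0.14987432 0.033     ]
swage_mid [310.7 187.9] 0.88 [0.5667506  0.24723296 0.033     ]
rack [278.1 176.5] 0.98 [0.55246614 0.21698309 0.        ]
```

View pics/w1.png

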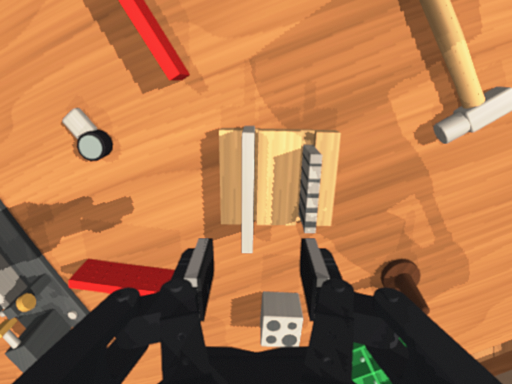

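The wrist view shows the drawplate's top edge from about (248,127) to (247.5,252), nearly upright in the picture. The swage is to its right and the jaws sit at (195–320, 240+).

Run:
```python
from h import *
w=get_image("wrist");g=w["frame"].astype(int)
for r in (135,160,185,210,230,245):
    print(r,[tuple(g[r,c]) for c in range(238,260,2)])
for c in(248,): print([(r,int(g[r,c].sum())) for r in list(range(122,134))+list(range(246,258))])
```

```text
135 [(np.int64(201), np.int64(150), np.int64(96)), (np.int64(179), np.int64(140), np.int64(100)), (np.int64(147), np.int64(138), np.int64(127)), (np.int64(138), np.int64(129), np.int64(118)), (np.int64(137), np.int64(129), np.int64(115)), (np.int64(136), np.int64(127), np.int64(116)), (np.int64(136), np.int64(127), np.int64(116)), (np.int64(147), np.int64(135), np.int64(122)), (np.int64(164), np.int64(123), np.int64(78)), (np.int64(199), np.int64(149), np.int64(95)), (np.int64(246), np.int64(200), np.int64(127))]
160 [(np.int64(199), np.int64(149), np.int64(93)), (np.int64(196), np.int64(172), np.int64(148)), (np.int64(234), np.int64(225), np.int64(207)), (np.int64(232), np.int64(222), np.int64(204)), (np.int64(234), np.int64(225), np.int64(208)), (np.int64(235), np.int64(226), np.int64(210)), (np.int64(238), np.int64(230), np.int64(211)), (np.int64(169), np.int64(150), np.int64(130)), (np.int64(159), np.int64(118), np.int64(74)), (np.int64(199), np.int64(148), np.int64(94)), (np.int64(239), np.int64(190), np.int64(121))]
185 [(np.int64(204), np.int64(151), np.int64(93)), (np.int64(2
[... 1598 characters left out ...]
64(230), np.int64(220), np.int64(201)), (np.int64(229), np.int64(220), np.int64(200)), (np.int64(229), np.int64(219), np.int64(200)), (np.int64(231), np.int64(223), np.int64(204)), (np.int64(218), np.int64(192), np.int64(170)), (np.int64(233), np.int64(146), np.int64(81)), (np.int64(231), np.int64(148), np.int64(84)), (np.int64(228), np.int64(144), np.int64(83)), (np.int64(227), np.int64(144), np.int64(83))]
[(122, 456), (123, 447), (124, 445), (125, 447), (126, 441), (127, 434), (128, 395), (129, 349), (130, 332), (131, 330), (132, 338), (133, 342), (246, 657), (247, 658), (248, 659), (249, 661), (250, 660), (251, 660), (252, 662), (253, 663), (254, 652), (255, 556), (256, 479), (257, 456)]
```

Run:
```python
from h import *
w=get_image("wrist");g=w["frame"].astype(float).sum(2)
row=g[:,246]; d=np.diff(row[120:262]); i=[130+np.argmax(d[10:40]),120+np.argmin(d)];print(i,[int(row[k]) for k in range(136,150)])
def mid(r):
    v=g[r,232:260]; p=v[10:18].mean()
    x=w["frame"][r,232:260].astype(float); s=(x[:,0]-x[:,2])  # saturation low on steel
    m=s<45; c=232+np.flatnonzero(m); return c.min(),c.max(),(c.min()+c.max())/2
for r in(160,180,200,220,240,250): print(r,mid(r))
R_=np.arange(155,252,3); C=[mid(r)[2] for r in R_]; k=np.polyfit(R_,C,1)
a=atz((np.polyval(k,i[0]+.5),i[0]+.5),w,.058); b=atz((np.polyval(k,i[1]+.5),i[1]+.5),w,.058)
yaw=np.arctan2(*(b-a)[1::-1]); m=(a+b)/2; print(a,b,np.linalg.norm(a-b),m,yaw); m[2]=.1
print(goal(m,yaw), tool()[0])
```

```text
[np.int64(135), np.int64(254)] [566, 667, 676, 673, 670, 672, 673, 671, 671, 672, 670, 671, 670, 670]
160 (np.int64(240), np.int64(252), np.float64(246.0))
180 (np.int64(240), np.int64(251), np.float64(245.5))
200 (np.int64(240), np.int64(251), np.float64(245.5))
220 (np.int64(240), np.int64(251), np.float64(245.5))
240 (np.int64(240), np.int64(250), np.float64(245.0))
250 (np.int64(240), np.int64(249), np.float64(244.5))
[0.48326105 0.20728607 0.058     ] [0.60323592 0.15958517 0.058     ] 0.12910982119271494 [0.54324849 0.18343562 0.058     ] -0.37842774759287356
(array([-28.2, -11.8, 101. ]), np.float64(1.59)) [0.52078718 0.20422618 0.20095648]
```

apply_moves(
  deltas=[45,-10,-4,20,1,45,-20,-8,40,1.6,45,-28,-12,60,1.6,45,-28,-12,80,1.6,45,-28,-12,80,1.6,45,-28,-12,80,1.6],
)

```text
clock: 3.27
position: [0.5426, 0.1828, 0.1201]
ee_rot: [-0.001, 0.189, 0.982, -0.0]
contact_force: [-0.6, 0.4, 0.7]
width: 0.0449
gripper_force: 0.0
```

```bash
cat >> h.py <<'E'
def toolw(w):
    Rw=rot(w["orientation"]); M=np.array([[0,-.944584,-.328269],[1,0,0],[0,-.328269,.944584]])
    T=Rw@M.T; return np.array(w["position"])-T@np.array([.08506,-.00057,-.14836]),T
def topmid(w,z,r0,r1,c0,c1,st=3,th=45):
    f=w["frame"].astype(float); R_=[];C=[]
    for r in range(r0,r1,st):
        s=f[r,c0:c1,0]-f[r,c0:c1,2]; m=c0+np.flatnonzero(s<th)
        if len(m)>3: R_.append(r);C.append((m.min()+m.max())/2)
    k=np.polyfit(R_,C,1); a=atz((np.polyval(k,r0),r0),w,z); b=atz((np.polyval(k,r1),r1),w,z)
    return a,b,np.std(np.polyval(k,R_)-np.array(C))
E
python3 - <<'E'
from h import *
for _ in range(3):
    w=get_image("wrist"); s=tool(); t=toolw(w); print(np.round(s[0]*1000,1),np.round(t[0]*1000,1),np.round(w["position"]*1000,1))
save(w,"w2.png")
E
```

```text
[543.7 183.  121.3] [542.6 182.7 120.1] [463.8 213.7 268.7]
[544.3 183.  122. ] [543.7 182.9 121.3] [464.4 213.9 269.7]
[544.6 183.  122.3] [544.3 182.9 122. ] [464.8 213.9 270.2]
```

View pics/w2.png

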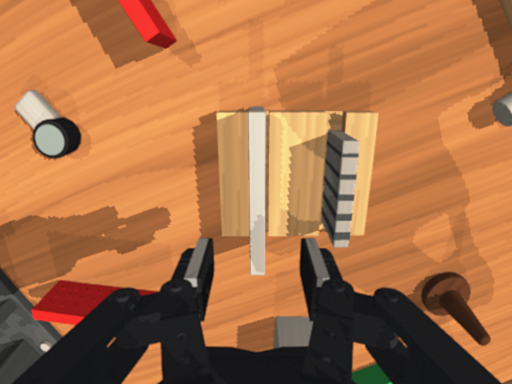

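The drawplate's top edge lies between the jaws at column 258, rows about 110–275, and the jaw centre is at about column 257. The swage at column 340 is clear of the right finger.

Run:
```python
from h import *
w=get_image("wrist"); t,T=toolw(w)
g=w["frame"].astype(float).sum(2); row=g[:,257]; d=np.diff(row)
r0=104+np.argmax(d[104:130])+.5; r1=255+np.argmin(d[255:290])+.5; print(r0,r1,[int(v) for v in row[104:125]],[int(v) for v in row[265:282]])
a,b,e=topmid(w,.058,140,265,244,273); print(a,b,e,np.arctan2(*(b-a)[1::-1]))
for q in (a,b): print("tool",np.round(T.T@(q-t)*1000,1))
A=atz((257.5,r0),w,.058);B=atz((257.5,r1),w,.058); print(np.linalg.norm(A-B),np.round(T.T@((A+B)/2-t)*1000,1),t,tool()[0])
```

```text
111.5 274.5 [429, 403, 351, 327, 326, 322, 344, 479, 643, 670, 665, 662, 664, 661, 661, 661, 663, 663, 663, 663, 663] [551, 553, 552, 552, 553, 581, 628, 642, 637, 589, 483, 441, 449, 448, 438, 425, 422]
[0.50163698 0.19962784 0.058     ] [0.59547181 0.16234636 0.058     ] 0.20798369146018061 -0.37818498283333485
tool [46.3 -0.5 64.2]
tool [-54.7  -0.3  64.4]
0.12952076357884992 [ 1.   0.2 64.3] [0.54462301 0.1828964  0.12231229] [0.54462075 0.18286659 0.12234344]
```

apply_moves(
  deltas=[45,0,0,20,0,45,0,0,40,0,45,0,0,60,0,45,0,0,72,0,45,0,0,77,0,45,0,0,77,0,8,0,0,77,0,8,0,0,77,0,8,0,0,77,0,8,0,0,77,0,8,0,0,77,0,8,0,0,77,0],
  squeeze=70,
)

```text
clock: 4.47
position: [0.545, 0.1827, 0.0452]
ee_rot: [0.001, 0.189, 0.982, 0.001]
contact_force: [-0.4, 0.1, 5.6]
width: 0.0097
gripper_force: 68.6
```

apply_moves(
  deltas=[8,0,0,0,0,8,0,0,0,0,8,0,0,0,0],
)

```text
clock: 4.72
position: [0.545, 0.1827, 0.0453]
ee_rot: [0.001, 0.189, 0.982, 0.001]
contact_force: [-1.3, 1.1, 5.7]
width: 0.0092
gripper_force: 68.6
```

Run:
```python
from h import *
print(get_state()); print(tool())
```

```text
{'clock': 4.7167, 'qpos': array([ 2.02094287e-01,  4.29087904e-01,  1.76244995e+00,  6.18164971e-04,
        9.46723229e-01, -9.88497386e-01]), 'qd': array([ 0.00050895,  0.00200883,  0.0007873 ,  0.00183503, -0.00042277,
       -0.00101309]), 'effort': array([ -0.72589556, -41.47316337, -17.21278667,  -0.2916493 ,
        -0.11230164,   0.05808827]), 'position': array([0.54504563, 0.18270637, 0.04525682]), 'ee_rot': array([1.44332123e-03, 1.89136055e-01, 9.81949446e-01, 8.68750286e-04]), 'contact_force': array([-1.27755775,  1.11119391,  5.65235027]), 'moment': array([0.13389408, 0.11122688, 0.08751634]), 'gripper_force': 68.63840103149414, 'width': 0.009153057214544761}
(array([0.54504563, 0.18270637, 0.04525682]), array([[-0.92845094,  0.37144158,  0.00316316],
       [ 0.3714466 ,  0.9284536 ,  0.00116017],
       [-0.00250591,  0.00225211, -0.99999432]]))
```

apply_moves(
  deltas=[8,0,0,-10,0,8,0,0,-25,0,8,0,0,-50,0,8,0,0,-75,0,8,0,0,-100,0,8,0,0,-125,0,8,0,0,-125,0,8,0,0,-125,0],
)

```text
clock: 5.38
position: [0.5441, 0.1821, 0.1693]
ee_rot: [0.001, 0.189, 0.982, 0.0]
contact_force: [0.4, -0.3, -4.8]
width: 0.0094
gripper_force: 67.9
```

Run:
```python
from h import *
im=get_image("top"); save(im,"t2.png")
f=lambda x,y,z: atz((x,y),im,z)
for q,z in (("holder",0),("stop_face",.075),("rail",.0)): print(q,[(r["score"],np.round(r["point"],1),np.round(f(*r["point"],z),4)) for r in place_of(q,im)[:2]])
print(goal([.471,-.1815,.17],.119),get_state()["contact_force"],get_state()["width"])
```

```text
holder [(0.77, array([304. , 202.8]), array([ 0.5105, -0.1805,  0.    ]))]
stop_face []
rail [(0.73, array([303.6, 198.4]), array([ 0.5239, -0.1798,  0.    ])), (0.48, array([397.2, 205.5]), array([ 0.4993, -0.4644,  0.    ]))]
(array([ -68.9, -363.7,   -3.1]), np.float64(-28.62)) [-0.16314087  0.11176364 -4.41971894] 0.00962055178501592
```

apply_moves(
  deltas=[8,-5,-25,0,-2,8,-12,-60,0,-5,8,-19,-100,0,-8,8,-27,-140,0,-12,8,-34,-180,0,-16,8,-42,-220,0,-20,8,-49,-260,0,-24,8,-57,-300,0,-27,8,-64,-335,0,-28.6,8,-69,-364,0,-28.6,8,-69,-364,0,-28.6,8,-69,-364,0,-28.6],
)

```text
clock: 6.58
position: [0.4716, -0.1826, 0.1671]
ee_rot: [-0.001, -0.057, 0.998, 0.001]
contact_force: [0.8, 0.8, -5.5]
width: 0.01
gripper_force: 68.1
```

apply_moves(
  deltas=[8,0,0,0,0,8,0,0,0,0,8,0,0,0,0,8,0,0,0,0],
)

```text
clock: 6.92
position: [0.4728, -0.1803, 0.1684]
ee_rot: [-0.0, -0.06, 0.998, 0.0]
contact_force: [0.4, -0.2, -4.8]
width: 0.0095
gripper_force: 68.1
```

Run:
```python
from h import *
w=get_image("wrist"); save(w,"w3.png"); t,T=toolw(w); print(t,tool()[0],T)
for q,z in (("holder",0),("stop_face",.075),("drawplate_mid",.15)): print(q,[(r["score"],np.round(r["point"],1),np.round(atz(r["point"],w,z),4)) for r in place_of(q,w)[:2]])
```

```text
[ 0.47262964 -0.18022947  0.16846334] [ 0.47287555 -0.18042563  0.16854518] [[-9.92842457e-01 -1.19428960e-01 -2.36294543e-04]
 [-1.19429054e-01  9.92842539e-01  6.20816268e-04]
 [ 1.60459832e-04  6.44593525e-04 -9.99999514e-01]]
holder [(0.87, array([255.9, 202.7]), array([ 0.5149, -0.1762,  0.    ]))]
stop_face []
drawplate_mid [(0.86, array([391.3, 298.1]), array([ 0.5134, -0.084 ,  0.15  ])), (0.63, array([261.9, 235. ]), array([ 0.4755, -0.1771,  0.15  ]))]
```

View pics/w3.png

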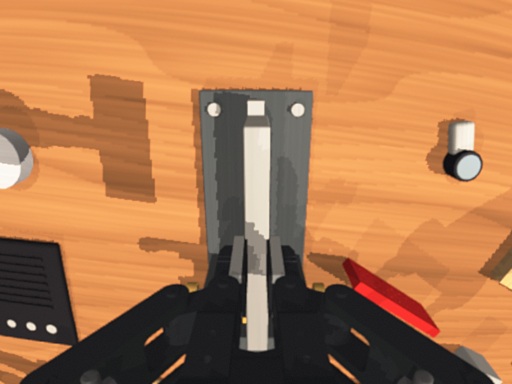

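The wrist view shows the plate in the grip lying over the rail. The holder base's near corners are at (199,91) and (313,91), the rail's near end shows at about (256,101), and the base sides run down to about (210,280) and (305,280).

```bash
cat > base.py <<'E'
from h import *
w=get_image("wrist"); t,T=toolw(w); f=w["frame"].astype(float); sat=f[:,:,0]-f[:,:,2]
def edges(r,c0,c1):
    m=c0+np.flatnonzero(sat[r,c0:c1]<35); return m.min()-.5,m.max()+.5
Lp=[];Rp=[]
for r in range(108,225,6):
    l,_=edges(r,190,230); _,q=edges(r,280,325); Lp.append((l,r));Rp.append((q,r))
def line(ps,z):
    P=np.array([atz(p,w,z)[:2] for p in ps]); c=np.median(P,0); 
    v=cv2.fitLine(P.astype(np.float32),cv2.DIST_HUBER,0,.001,.001).ravel(); d=v[:2]*np.sign(v[0]); return d,v[2:]
dl,cl=line(Lp,.012); dr,cr=line(Rp,.012)
print("yaw L/R",np.arctan2(dl[1],dl[0]),np.arctan2(dr[1],dr[0]))
d=dl+dr; d/=np.linalg.norm(d); n=np.array([-d[1],d[0]]); print("width",(cr-cl)@n,"mid offset of tool rel. to rail centre (holder y), mm",1000*((t[:2]-(cl+cr)/2)@n))
print("tool yaw err deg",np.degrees(np.arctan2(-T[1,0],-T[0,0])-np.arctan2(d[1],d[0])))
col=sat[:,225]; r0=75+np.argmin(np.diff(col[75:110]))+1-.0; P=atz((225,r0-.5),w,.012); print("near edge row",r0,"tool holder-x",(t[:2]-P[:2])@d*1000-123)
# plate top
for z in(t[2]+.012,):
    a,b,e=topmid(w,z,130,225,236,276,th=30); print("plate top tool",np.round(T.T@(a-t)*1000,1),np.round(T.T@(b-t)*1000,1),e)
row=f[:,257].sum(1); print([int(v) for v in row[95:135]])
for r in (97,100,103,106,110): print(r,[int(v) for v in f[r,240:274:2].sum(1)])
E
python3 base.py
```

```text
yaw L/R 0.116555 0.116953515
width 0.107912436 mid offset of tool rel. to rail centre (holder y), mm 1.0646304406134122
tool yaw err deg 0.12554906054741102
near edge row 90.0 tool holder-x -45.10217591555816
plate top tool [ 64.6  -1.  -12. ] [ 18.4  -1.  -12. ] 1.7313784796629085e-14
[311, 313, 295, 251, 279, 408, 634, 702, 701, 696, 696, 696, 697, 695, 696, 696, 697, 698, 701, 657, 480, 319, 290, 297, 298, 300, 304, 305, 303, 300, 309, 401, 555, 667, 700, 700, 697, 700, 697, 684]
97 [216, 213, 214, 215, 217, 235, 297, 289, 297, 305, 302, 312, 309, 313, 306, 304, 304]
100 [213, 218, 214, 209, 326, 417, 410, 408, 410, 410, 407, 408, 396, 307, 306, 306, 305]
103 [215, 216, 214, 198, 585, 707, 701, 701, 701, 702, 699, 704, 683, 277, 307, 305, 305]
106 [215, 216, 213, 201, 519, 704, 696, 695, 696, 695, 696, 700, 677, 253, 299, 308, 307]
110 [218, 214, 219, 202, 520, 707, 696, 696, 695, 696, 696, 699, 679, 244, 266, 298, 308]
```

```bash
cat > pl.py <<'E'
from h import *
w=get_image("wrist"); t,T=toolw(w); g=w["frame"].astype(float).sum(2)
def mids(rows,z,c0=236,c1=280,th=450):
    o=[]
    for r in rows:
        v=g[r,c0:c1]; m=c0+np.flatnonzero(v>th)
        if len(m)<4: continue
        def sub(i,j): return i+(th-g[r,i])/(g[r,j]-g[r,i])*(j-i)
        l=sub(m[0]-1,m[0]); q=sub(m[-1]+1,m[-1]); A=T.T@(atz((l,r),w,z)-t); B=T.T@(atz((q,r),w,z)-t); o.append([A[0],(A[1]+B[1])/2,B[1]-A[1]])
    return np.round(np.array(o)*1000,1)
E
python3 - <<'E'
from pl import *
print("rail",mids((103,105,107,110),.05)); print("plate",mids(range(135,235,12),t[2]+.012))
print(t)
E
```

```text
rail [[67.8 -0.7 14.6]
 [66.2 -0.7 14.6]
 [64.5 -0.7 14.6]
 [62.  -0.6 14.7]]
plate [[62.4 -0.5 11.7]
 [57.  -0.5 11.7]
 [51.5 -0.4 11.8]
 [45.8 -0.5 11.7]
 [40.  -0.5 11.6]
 [34.1 -0.5 11.5]
 [27.9 -0.4 11.6]
 [21.6 -0.3 11.5]
 [15.1  2.   7. ]]
[ 0.47265102 -0.18097327  0.16872819]
```

apply_moves(
  deltas=[8,-12,0,0,0,8,-24,0,0,0,8,-35,0,0,0,8,-35,0,15,0,8,-35,0,30,0,8,-35,0,45,0,8,-35,0,60,0,8,-35,0,70,0,8,-35,0,76,0,8,-35,0,76,0,8,-35,0,76,0,8,-35,0,76,0],
)

```text
clock: 8.22
position: [0.5084, -0.1777, 0.0934]
ee_rot: [0.001, -0.059, 0.998, -0.0]
contact_force: [0.2, 0.1, -4.6]
width: 0.0097
gripper_force: 68.0
```

Run:
```python
from pl import *
print("rail",mids(range(80,110,6),.05)); print("plate",mids(range(135,235,20),t[2]+.012)); print(t,tool()[0],get_state()["contact_force"])
save(w,"w4.png")
```

```text
rail [[86.   0.2 14.7]
 [82.6  0.1 14.6]
 [79.1  0.1 14.7]
 [75.6  0.1 14.5]
 [72.1  0.1 14.6]]
plate [[62.4 -0.5 11.8]
 [53.4 -0.5 11.9]
 [43.9 -0.5 11.9]
 [34.1 -0.5 11.8]
 [23.8 -0.4 11.8]]
[ 0.5082416  -0.17757162  0.09343753] [ 0.50839745 -0.17765643  0.0935735 ] [ 0.14057196  0.95512002 -4.19527721]
```

View pics/w4.png

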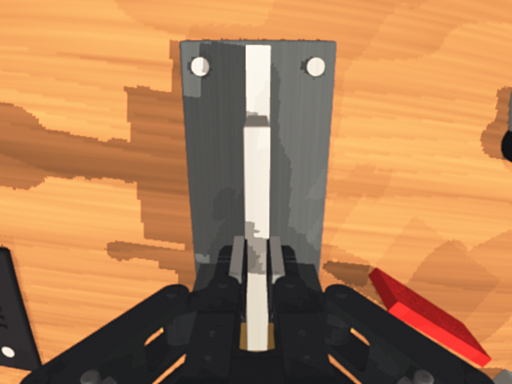

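The plate is now just above the rail and aligned within 0.6 mm. The rail's near part runs along (247–270, 45–115), with the plate's near end at row 127.

apply_moves(
  deltas=[8,0,0.5,2,0,8,0,0.5,3,0,8,0,0.5,4,0,8,0,0.5,5,0,8,0,0.5,5.5,0,8,0,0.5,6,0,8,0,0.5,6,0,8,0,0.5,6,0],
)

```text
clock: 8.93
position: [0.5073, -0.1768, 0.0873]
ee_rot: [0.0, -0.059, 0.998, -0.0]
contact_force: [-2.0, -0.1, 2.7]
width: 0.0089
gripper_force: 69.0
```

apply_moves(
  deltas=[8,0,0,0,0,8,0,0,0,0,8,0,0,0,0,8,0,0,0,0],
)

```text
clock: 9.27
position: [0.5074, -0.1768, 0.0872]
ee_rot: [0.0, -0.059, 0.998, -0.0]
contact_force: [-3.1, 1.5, 5.4]
width: 0.0097
gripper_force: 69.4
```

Run:
```python
from pl import *
print("rail",mids(range(80,110,10),.05)); print("plate",mids(range(135,235,30),t[2]+.012)); s=get_state();print(t,s["position"],s["contact_force"],s["moment"])
d=np.array([.9932,.1165]); o=np.array([.4726,-.1806])+d*.0451-np.array([-.1165,.9932])*.0005; print("tool holder xy",(s["position"][:2]-o)@d,(s["position"][:2]-o)@np.array([-d[1],d[0]]))
g0=g[:,257]; print([int(v) for v in g0[112:135]])
for n in("top","scene"):
    im=get_image(n)
    for r in place_of("stop_face",im)[:2]+place_of("drawplate_mid",im)[:3]: print(n,r["score"],np.round(r["point"],1),np.round(atz(r["point"],im,.075),4))
```

```text
rail [[86.  -0.9 14.6]
 [80.4 -0.8 14.7]
 [74.8 -0.9 14.7]]
plate [[62.4 -0.5 11.8]
 [48.7 -0.4 11.9]
 [34.1 -0.4 11.8]
 [18.4 -0.2 11.4]]
[ 0.50717024 -0.17673467  0.08724278] [ 0.50735968 -0.17681429  0.08721651] [-2.81051251  1.44135804  6.00798722] [ 0.19310189  0.50200514 -0.04839218]
tool holder xy -0.010136483838455284 0.00021046986198139904
[711, 714, 676, 498, 345, 323, 330, 330, 335, 335, 337, 333, 325, 344, 455, 611, 694, 711, 710, 710, 715, 713, 712]
top 0.63 [302.2 171.3] [ 0.5899 -0.166   0.075 ]
top 0.6 [247.4 171.4] [ 0.5907 -0.0107  0.075 ]
top 0.59 [191.4 260.4] [0.3465 0.1425 0.075 ]
top 0.57 [131.6 275.8] [0.3082 0.3005 0.075 ]
scene 0.5 [204.1 205.3] [ 0.5943 -0.1764  0.075 ]
scene 0.86 [344.5 137. ] [0.3487 0.2973 0.075 ]
scene 0.77 [259.3 214.1] [ 0.6352 -0.0138  0.075 ]
scene 0.56 [203.6 180.3] [ 0.5016 -0.1774  0.075 ]
```

apply_moves(
  deltas=[8,0,0,-0.3,0,8,0,0,-0.3,0,8,-1,0,-0.3,0,8,-3,0,-0.3,0,8,-5,0,-0.3,0,8,-7,0,-0.3,0,8,-9,0,-0.3,0,8,-11,0,-0.3,0,8,-13,0,-0.3,0,8,-14,0,-0.3,0,8,-14,0,-0.3,0,8,-14,0,-0.3,0],
)

```text
clock: 10.62
position: [0.5193, -0.1755, 0.0872]
ee_rot: [-0.002, -0.06, 0.998, -0.0]
contact_force: [-7.0, -0.8, 8.4]
width: 0.0094
gripper_force: 69.7
```

```bash
cat > st.py <<'E'
from pl import *
print("plate",mids(range(135,235,40),t[2]+.012)); s=get_state();print(s["position"],s["contact_force"],s["moment"],s["ee_rot"])
d=np.array([.9932,.1165]); o=np.array([.4726,-.1806])+d*.0451-np.array([-.1165,.9932])*.0005; print("tool holder xy",(s["position"][:2]-o)@d,(s["position"][:2]-o)@np.array([-d[1],d[0]]),"push",s["contact_force"][:2]@d)
print([int(v) for v in g[118:135,257]])
E
python3 st.py
```

```text
plate [[62.4 -0.4 11.9]
 [43.9 -0.4 12. ]
 [23.7 -0.4 11.8]]
[ 0.51929652 -0.17549659  0.08718993] [-6.96036783  0.45832216  8.46185622] [-0.14899964  1.16956252  0.0049564 ] [-2.02330923e-03 -5.96948205e-02  9.98214603e-01 -2.02651544e-04]
tool holder xy 0.0018726970766574458 0.0001285684997164414 push -6.859642795879274
[335, 332, 336, 336, 337, 340, 326, 354, 498, 662, 724, 734, 735, 733, 733, 733, 732]
```

apply_moves(
  deltas=[8,0,0,-0.3,0,8,0,0,-0.6,0,8,0,0,-0.8,0,8,0,0,-0.8,0,8,0,0,-0.8,0,8,0,0,-0.8,0],
)

```text
clock: 11.17
position: [0.5216, -0.1751, 0.0873]
ee_rot: [0.0, -0.059, 0.998, 0.0]
contact_force: [-0.4, -0.5, -3.4]
width: 0.0095
gripper_force: 68.3
```

```bash
python3 st.py
```

```text
plate [[62.4 -0.4 11.9]
 [43.9 -0.4 12. ]
 [23.8 -0.4 11.8]]
[ 0.52174696 -0.17508554  0.087301  ] [-0.88538045  0.42278161 -4.03716967] [-0.07396206  0.11096883  0.00030364] [ 2.99168474e-04 -5.92215675e-02  9.98244811e-01  1.13613188e-04]
tool holder xy 0.004354359026875345 0.0002513550026019723 push -0.8301058024062629
[332, 332, 337, 339, 340, 340, 333, 346, 463, 632, 721, 732, 727, 715, 712, 713, 712]
```

apply_moves(
  deltas=[8,0,0,0.2,0,8,0,0,0.2,0,8,0,0,0.2,0,8,-1,0,0.2,0,8,-2,0,0.2,0,8,-3,0,0.2,0,8,-4,0,0.2,0,8,-5,0,0.2,0,8,-5,0,0.2,0,8,-5,0,0.2,0],
)

```text
clock: 12.05
position: [0.5264, -0.1745, 0.0875]
ee_rot: [0.0, -0.059, 0.998, 0.0]
contact_force: [-0.7, 0.2, -5.2]
width: 0.0096
gripper_force: 68.1
```

```bash
python3 st.py
```

```text
plate [[62.4 -0.5 11.9]
 [43.9 -0.5 11.9]
 [23.7 -0.4 11.9]]
[ 0.52627622 -0.17447477  0.08749602] [-0.63941234 -0.45241642 -4.92148708] [-0.00353738 -0.01393312  0.05092328] [-2.02791682e-05 -5.92644090e-02  9.98242316e-01  9.21864064e-05]
tool holder xy 0.008923979942504559 0.00033030539949388597 push -0.6877708471768487
[335, 334, 341, 340, 343, 339, 334, 348, 448, 615, 703, 720, 720, 719, 718, 718, 725]
```

apply_moves(
  deltas=[8,0,0,0.2,0,8,0,0,0.4,0,8,0,0,0.5,0,8,0,0,0.5,0,8,0,0,0.5,0,8,0,0,0.5,0],
)

```text
clock: 12.6
position: [0.5262, -0.1745, 0.0873]
ee_rot: [0.0, -0.059, 0.998, 0.0]
contact_force: [-1.1, 1.2, -1.3]
width: 0.0095
gripper_force: 68.5
```

```bash
python3 st.py
```

```text
plate [[62.4 -0.5 11.9]
 [43.9 -0.5 11.9]
 [23.7 -0.4 11.8]]
[ 0.526222   -0.17451987  0.08729788] [-1.06346384  0.52356722 -1.13120874] [0.01695233 0.16764533 0.00856582] [ 3.19567218e-05 -5.93009391e-02  9.98240150e-01 -2.70392481e-06]
tool holder xy 0.008864872914393512 0.00029183369811656984 push -0.9952367068019241
[337, 336, 339, 341, 340, 340, 335, 348, 459, 622, 703, 720, 719, 719, 718, 718, 718]
```

apply_moves(
  deltas=[8,-1,0,0,0,8,-2,0,0,0,8,-3,0,0,0,8,-4,0,0,0,8,-5,0,0,0,8,-6,0,0,0,8,-6,0,0,0,8,-6,0,0,0],
)

```text
clock: 13.32
position: [0.53, -0.174, 0.0872]
ee_rot: [-0.002, -0.06, 0.998, -0.0]
contact_force: [-8.4, -1.7, 4.9]
width: 0.0098
gripper_force: 69.3
```

```bash
python3 st.py
```

```text
plate [[62.4 -0.4 11.9]
 [43.9 -0.4 12. ]
 [23.7 -0.4 11.9]]
[ 0.53003323 -0.17403553  0.0872486 ] [-8.29680565 -1.14003943  4.3325718 ] [-0.23975034  1.3080168  -0.00861252] [-2.23940334e-03 -5.95943762e-02  9.98220164e-01 -9.08762403e-06]
tool holder xy 0.012706607305360183 0.000328869222821746 push -8.373201961670437
[337, 334, 337, 341, 342, 338, 332, 357, 510, 663, 721, 734, 733, 733, 732, 732, 732]
```

apply_moves(
  deltas=[8,0,0,-0.2,0,8,0,0,-0.3,0,8,0,0,-0.3,0,8,0,0,-0.3,0,8,-1,0,-0.3,0,8,-2,0,-0.3,0,8,-3,0,-0.3,0,8,-3,0,-0.3,0,8,-3,0,-0.3,0],
)

```text
clock: 14.12
position: [0.5323, -0.1737, 0.0872]
ee_rot: [-0.003, -0.06, 0.998, 0.0]
contact_force: [-9.1, -2.5, 4.8]
width: 0.0092
gripper_force: 69.3
```

```bash
python3 st.py
```

```text
plate [[62.4 -0.3 11.9]
 [43.8 -0.3 12. ]
 [23.7 -0.4 11.9]]
[ 0.53229233 -0.17372915  0.08726098] [-8.97330594 -1.35088595  4.30943689] [-0.30968159  1.44541793 -0.04665202] [-3.01200438e-03 -5.96144852e-02  9.98216928e-01  7.24281722e-05]
tool holder xy 0.014986046053605909 0.0003699771384323427 push -9.069665669231947
[334, 335, 339, 343, 343, 341, 331, 364, 520, 675, 726, 735, 735, 735, 735, 735, 735]
```

apply_moves(
  deltas=[8,0,0,-0.2,0,8,0,0,-0.3,0,8,0,0,-0.3,0,8,-1,0,-0.3,0,8,-2,0,-0.4,0,8,-3,0,-0.4,0,8,-4,0,-0.4,0,8,-4,0,-0.4,0,8,-4,0,-0.4,0],
)

```text
clock: 14.92
position: [0.5353, -0.1733, 0.0873]
ee_rot: [-0.004, -0.06, 0.998, 0.0]
contact_force: [-10.3, -2.1, 4.1]
width: 0.0094
gripper_force: 69.1
```

```bash
python3 st.py
```

```text
plate [[62.3 -0.3 11.9]
 [43.8 -0.3 11.9]
 [23.7 -0.4 11.9]]
[ 0.53533508 -0.17325355  0.08727569] [-9.87083753 -2.55299619  3.3724448 ] [-0.43856863  1.68539439 -0.03656364] [-4.00716963e-03 -5.97125219e-02  9.98207557e-01  1.72910264e-04]
tool holder xy 0.018063505533810406 0.00048786396054177676 push -10.10113989268511
[337, 334, 338, 343, 343, 342, 332, 367, 535, 686, 730, 738, 736, 735, 735, 735, 735]
```

apply_moves(
  deltas=[8,0,0,-0.1,0,8,0,0,-0.2,0,8,-0.5,0,-0.2,0,8,-1,0,-0.2,0,8,-1,0,-0.2,0,8,-1,0,-0.2,0,8,-1,0,-0.2,0,8,-1,0,-0.2,0,8,-1,0,-0.2,0],
)

```text
clock: 15.72
position: [0.5361, -0.1731, 0.0873]
ee_rot: [-0.004, -0.06, 0.998, 0.0]
contact_force: [-11.0, -2.8, 3.0]
width: 0.0094
gripper_force: 69.0
```

```bash
cat st.py >st2.py
cat >> st2.py <<'E'
im=get_image("scene"); c=im["frame"][150:245,160:250,::-1]; cv2.imwrite("pics/s5.png",cv2.resize(c,None,fx=6,fy=6,interpolation=cv2.INTER_CUBIC))
s=get_state(); print(s["clock"],s["position"],s["contact_force"])
E
python3 st2.py
```

```text
plate [[62.3 -0.2 12. ]
 [43.8 -0.3 11.9]
 [23.7 -0.4 11.9]]
[ 0.5360861  -0.17315403  0.08729292] [-10.93631019  -2.10091089   2.62797492] [-0.45397265  1.69884024 -0.06143123] [-4.25234247e-03 -5.96962074e-02  9.98207511e-01  2.12910443e-04]
tool holder xy 0.018821016356816968 0.0004992198830785282 push -11.106699395155065
[335, 334, 339, 340, 345, 341, 333, 367, 535, 688, 730, 739, 736, 735, 734, 726, 720]
15.8167 [ 0.5360585  -0.17312781  0.08728602] [-10.76399337  -3.07932301   2.97916302]
```

View pics/s5.png

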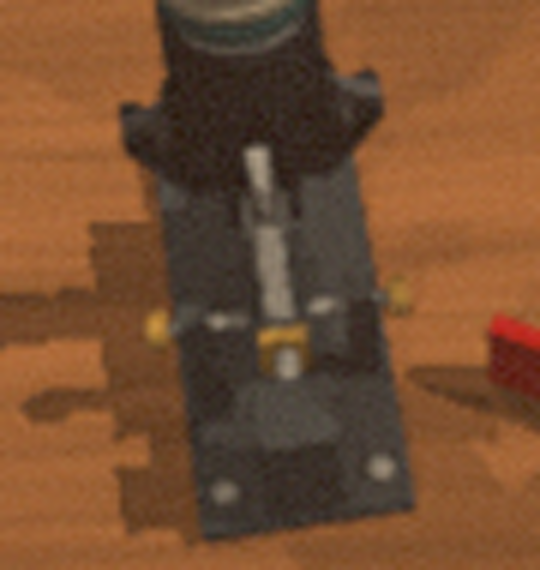

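The plate's front end is pressed against the brass pad at about (285,335) in this crop. It sits between the screw tips and on the rail. Next I check that it holds steady, then hand in.

apply_moves(
  deltas=[8,0,0,0,0,8,0,0,0,0,8,0,0,0,0,8,0,0,0,0,8,0,0,0,0,8,0,0,0,0],
)

```text
clock: 16.32
position: [0.5361, -0.1732, 0.0873]
ee_rot: [-0.004, -0.06, 0.998, 0.0]
contact_force: [-10.7, -2.6, 2.8]
width: 0.0092
gripper_force: 69.0
```

Run:
```python
from rig import *
s=get_state(); print(s["position"],s["contact_force"],s["width"],s["gripper_force"])
if abs(s["position"][0]-.536)<.0012 and s["contact_force"][2]>-2: print(sign_off())
```

```text
[ 0.53610616 -0.17317152  0.08731351] [-10.65723062  -2.62234114   2.83305692] 0.009247768958130901 69.04473781585693
the job is handed in; nothing more can be done
None
```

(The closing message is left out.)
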